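Lever up the heavy lid of a lattice kit case and hold it

ROBOT

A 6-joint arm with a two-finger parallel gripper is mounted at the origin on the work surface. World frame = base frame: x ahead of the robot, y to its left, z up, the work surface at z = 0. Lengths are in m, angles in rad, forces in N, time in s.
With the tool pointing down it reaches from about 0.325 to 0.75 m from the base axis. Payload 7.6 kg.
Tool frame: the origin (TCP) lies at the very end of the fingers, on their centre line; the grasp point (between the pads) lies 19 mm behind it (robot.hold_point_z is the distance from the TCP to the grasp point, in m); z points along the fingers, y is the direction in which the jaws open and shut (so a half turn about z gives the same grasp; the last joint's range is limited). The gripper opens to 85 mm and grips with 20 to 120 N. Pads are 22 mm wide; open, the fingers measure 114 mm over their backs; the gripper's body (76 mm by 85 mm) begins 54 mm behind the grasp point. The pads swing forward as they close: fully open they stand 13 mm farther back than shut.
Start: joints at [-1.228, 0.052, 1.401, -0, 1.689, -0.07], TCP at [0.211, -0.481, 0.231] pointing down, gripper open.
Joint ranges: [-2.9, 2.9], [-0.91, 2.17], [0.12, 2.37], [-1.06, 4.2], [0.26, 2.73], [-2.93, 2.93]. Speed limits (rad/s): [2.57, 2.57, 3.01, 3.14, 3.14, 3.14].

INTERFACE

Orientations are given as a unit quaternion [x, y, z, w].
In Python, from workcell import robot gives the robot as it stands. The module is installed in compiled form; this text tells all that it offers.
- The arm moves only by the shell command python3 -m creep 'ROWS' [OPENING]. ROWS is JSON, a list of rows, each a list of 2 entries, a list of its own where there are three numbers: the shift along the tool's x, y, z in mm, then the turn, a rotation vector about the tool's x, y, z in rad. In form: [[[tx, ty, tz], [ax, ay, az]], ...]. A call has 1 to 12 rows; each row shifts and turns the commanded pose from where the row before left it, along the tool's axes as they then stand; what a row does not reach is not made up. A row lasts 1/12 s, in which the tool goes at most 41.7 mm and 7.16 degrees, less where a joint would pass 70% of its speed; a pose out of reach is approached as far as the arm can. A call is refused whole if a number of a shift passes 41.7 or a number of a turn 0.125, either way. A call with a gripper value outside its range is refused whole. OPENING is the finger opening in mm, from 0 to 85.4, set as the call begins (- or left out, the last holds). The fingers move at their own pace and stop on an object; the grip force is fixed at half the most. Time passes only in rows, so rows that do not move let the fingers close. It gives the time, the measured TCP pose, the force and the opening at its end, in the units of the state.
- robot.state(): the state, without advancing time (a new reading comes with each control period).
- robot.snapshot(name): name is "scene" or "top" or "wrist"; returns (picture, depth): 400x640x3 uint8, red, green, blue; 400x640 float32, m along the optical axis (not along the pixel's ray), 0 where there is no reading.
- robot.get_calibration(name): a dict with "vfov" (degrees; the focal length in pixels is half the picture's height over the tangent of half this angle, whatever the lens; pixels are square), "cx", "cy" (the principal point, pixels), "origin" and "rotation" of the camera in the world; the wrist camera has in their place "T_tool_cam" (4x4, takes a point from camera to tool coordinates, whose origin is the TCP and whose axes are the flange's). Camera axes: x right, y up, looking along -z (the intrinsics and any distortion apply to the point x, -y, -z); pixel columns grow to the right and rows downward; lengths in m; the calibration is good to about 2 mm. A picture is of the moment at which its call begins: read the wrist's pose just before it. get_calibration takes no time and is no camera call.
- robot.close_job(): hands the job in, once; it reports no verdict.
The state is a dict: "clock": time; "joint_positions": joint angles; "dq": joint speeds; "tau": joint torques, N m; "position": TCP position; "tool_rot": TCP orientation; "force": force on the tool from outside, world axes, zero at the start; "torque": the same for the moment, N m; "opening": opening from 0.0 (shut) to 1.0 (fully open).
Only numpy, scipy, OpenCV 4.12 (cv2) and the standard library are available. Lean on these libraries where they do the work, as an engineer would, in place of code of your own. Each camera call takes 0.05 s, during which the arm holds its last target.

TASK

With a fingertip, push the brass hook catch sideways off its pin so that it drops clear, then press down the red pad at the long end of the metal lever until the kit case's heavy lid stands open at the front by 30 mm or more. Finish while still pressing the pad, holding the lid open and still, so that a colleague can slip parts out. Do not touch the lid itself, do not lift the lever out of its stand, and leave the other things on the cart alone.

Things in the scene. Friction and masses are not known exactly. Their poses are not given: they have to be found in the camera images.
- case: Oak kit case, 200 (x) x 260 (y) x 90 mm high without lid, fixed, level. Origin: centre of its underside. Its -x face is the front, with hook catch and lever; the lid hinges on the back (+x) top edge. A grey fulcrum stand (40 x 52 mm, 107 mm high) is fixed in front at x = -184, y = -55 mm; its two open-notched cheeks carry the lever's pin.
- lid (a joint): Opening angle of the case's lid, rad: 0 shut, grows as the front edge rises (0.1 rad = 20 mm there). Oak lined with steel, 200 x 260 x 22 mm, about 3.5 kg (3 to 4.4), top 113 mm above the cart when shut. It falls shut unless held. A brass lip on its front, 50 mm wide, sticks out 35 mm over the lever's short end. The hook catch locks it.
- lid_front (a point): Middle of the lower front edge of the lid (91 mm above the cart when shut).
- hook (a joint): Swing of the brass hook catch, rad: 0 upright, hooked over the lid's pin; 1.65 fully down. It turns about a screw on the case's front face, 45 mm above the cart, at case y = +45 mm; its top swings towards case +y (away from the lever). Under 1 N moves it; beyond about 0.5 rad it falls by itself to the stop.
- hook_tab (a point): Point on the hook's finger tab, a brass rod 8 mm thick with a 12 mm ball end, standing straight out along case -x from near the hook's top. It runs from 9 to 59 mm in front of the case front; this point is 39 mm in front, 97 mm above the cart while hooked. Push it towards case +y; arc of 53 mm radius about the screw. The lid's pin sticks 14 mm out of the front.
- lever: Straight bright metal lever, bar 22 x 10 mm, 0.2 kg, loose, lying by a 10 mm brass cross pin in the stand's notches. Origin: centre of the cross pin, 94 mm above the cart. Its x axis points to the case (level at the start; the bar slants 0.25 rad in this frame, long end up). Short end, a roller 66 mm from the pin, under the lid's lip; long end points away from the case.
- lever_pad (a point): Top centre of the red pad (42 mm across, 8 mm thick) on the lever's long end, 200 mm from the pin; at the start 156 mm above the cart. It goes down on an arc about the pin. Takes 2 to 7 N once the hook is off (blocked before). 80 mm down: lid about 0.12 rad; 105 mm: 0.155 rad; 125 mm: 0.18 rad; meets the cart after about 130 mm. Let go, it rises and the lid shuts.
- fcc_model: Clear polycarbonate face-centred lattice model, a 70 mm cube of balls and rods, loose; origin centre of its underside. Leave alone.
- ebony_model: Black ebony diamond-lattice segment on a 76 mm square base, 77 mm high, loose; origin centre of its underside. Leave alone.
- spanner: Small steel spanner, 130 mm long, lying beside the lever, loose. Leave alone.
- gauge_block: Grey ceramic gauge block, 35 x 30 x 9 mm, loose. Leave alone.
- atom_jar: Clear jar with white cap, 60 mm across, 85 mm high, loose. Leave alone.
- brass_weight: Brass cylinder, 40 mm across, 35 mm high, loose. Leave alone.
- sample_box: Small blue plastic box, 60 x 40 x 25 mm, loose. Leave alone.

How it is judged:
By the outcome, as a careful person would: the job done as asked, in the order asked, and still so for the second after the job is handed in, while the arm keeps its last pose, push and grip.
It also fails if it takes over 45 s, if anything falls off the work surface, if the arm or the gripper's body presses on something with over 40 N, if the wrist force passes 120 N, or if a joint passes its speed limit or range.

## Working session

There is one attempt and no reset: what is moved stays moved. The work goes in short steps, Python scripts to look and compute and a shell command to move; the robot and the scene stay as the last step left them, time stands still between calls to the robot, and variables do not carry over. Pictures are saved under pics/ and viewed, and the job is handed in when it is done.

```bash
mkdir -p pics; python3 - <<'E'
from workcell import robot
import cv2,numpy as np
print(robot.state())
for n in("scene","top"):
    c=robot.get_calibration(n);print(n,c)
    p,d=robot.snapshot(n);np.save(f"pics/{n}_d.npy",d);cv2.imwrite(f"pics/{n}0.png",p[:,:,::-1])
print(robot.get_calibration("wrist"))
E
```

```text
{'clock': 0.0, 'joint_positions': array([-1.22829843e+00,  5.28312992e-02,  1.40169561e+00,  4.83422213e-05,
        1.68858821e+00, -7.03163366e-02]), 'dq': array([ 0.00035974, -0.00037575,  0.00086343,  0.00139536, -0.00033628,
        0.00121856]), 'tau': array([ 6.42321993e-04, -3.81682777e+01, -3.60177720e+01, -1.69688502e-05,
        6.40572020e-03, -7.60503298e-06]), 'position': array([ 0.21055312, -0.4806158 ,  0.23048998]), 'tool_rot': array([ 9.78772711e-01,  2.04947312e-01, -7.94936215e-05, -7.57452424e-04]), 'force': array([ 0.29117513, -0.17064592,  0.23124903]), 'torque': array([-0.04546372,  0.00583937, -0.01369372]), 'opening': 0.9980037828741863}
scene {'vfov': 57.03658862604032, 'cx': 327.93554431178956, 'cy': 195.38597313478635, 'origin': array([ 1.1811911 , -0.17480581,  0.79332236]), 'rotation': array([0.2976502 , 0.19860284, 0.53244458, 0.7671141 ])}
top {'vfov': 44.0649669024851, 'cx': 318.36843933414264, 'cy': 209.3436048383396, 'origin': array([0.42610601, 0.0416323 , 1.32672405]), 'rotation': array([-0.05299349,  0.04439469,  0.71333952, -0.69740055])}
{'vfov': 65.89072962404812, 'cx': 322.7252076781758, 'cy': 198.01412265394822, 'T_tool_cam': array([[ 1.34959971e-03,  9.58519213e-01,  2.85024731e-01,
         7.25227116e-02],
       [ 9.99999019e-01, -1.18676608e-03, -7.44006674e-04,
        -7.82843655e-05],
       [-3.74887009e-04,  2.85025455e-01, -9.58519874e-01,
        -1.43468586e-01],
       [ 0.00000000e+00,  0.00000000e+00,  0.00000000e+00,
         1.00000000e+00]])}
```

View pics/scene0.png

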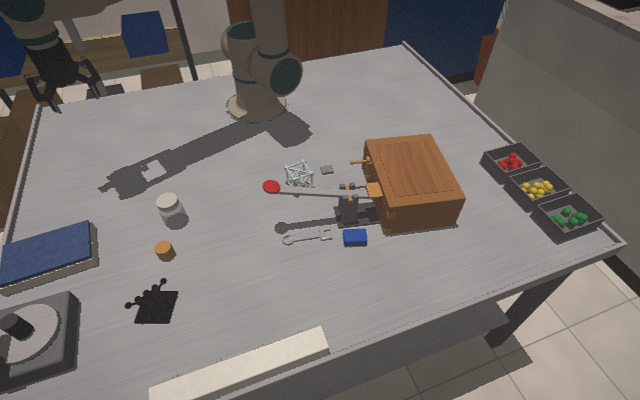

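View pics/top0.png

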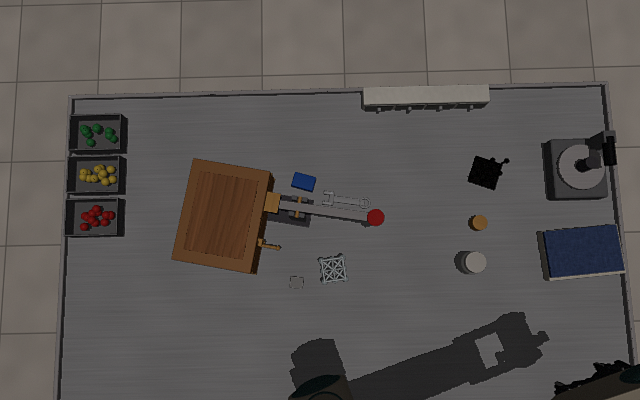

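```bash
cat > h.py <<'E'
import numpy as np,cv2
from scipy.spatial.transform import Rotation as R
from workcell import robot
def cam(n,st=None):
    c=robot.get_calibration(n); f=200/np.tan(np.radians(c["vfov"]/2))
    if n=="wrist":
        T=np.eye(4);T[:3,:3]=R.from_quat(st["tool_rot"]).as_matrix();T[:3,3]=st["position"]
        T=T@np.array(c["T_tool_cam"]);return f,c["cx"],c["cy"],T[:3,3],T[:3,:3]
    return f,c["cx"],c["cy"],np.array(c["origin"]),R.from_quat(c["rotation"]).as_matrix()
def ray(k,u,v):
    f,cx,cy,o,M=k; return o,M@np.array([(u-cx)/f,-(v-cy)/f,-1])
def at_z(k,u,v,z):
    o,d=ray(k,u,v);return o+d*(z-o[2])/d[2]
def at_d(k,u,v,dep):
    o,d=ray(k,u,v);return o+d*dep
def proj(k,p):
    f,cx,cy,o,M=k;q=M.T@(np.array(p)-o);return np.array([cx+f*q[0]/-q[2],cy-f*q[1]/-q[2]])
def crop(src,dst,x0,y0,x1,y1,s):
    im=cv2.imread(src)[y0:y1,x0:x1];cv2.imwrite(dst,cv2.resize(im,None,fx=s,fy=s,interpolation=cv2.INTER_CUBIC))
E
python3 - <<'E'
from h import *
crop("pics/top0.png","pics/top0a.png",165,150,395,300,3.4)
crop("pics/scene0.png","pics/scene0a.png",255,125,475,255,3.6)
E
```

```text
(no output)
```

View pics/top0a.png

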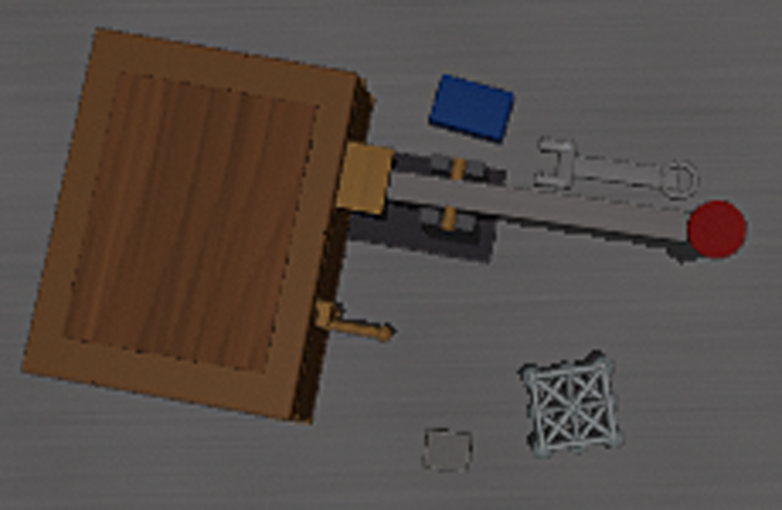

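View pics/scene0a.png

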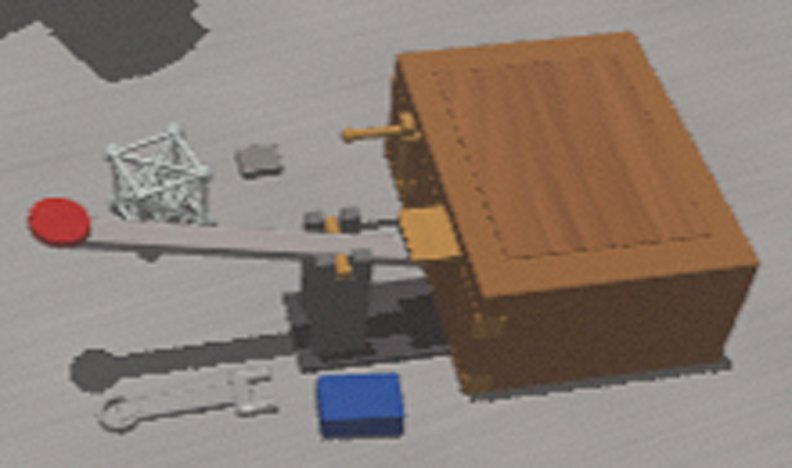

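```bash
python3 - <<'E'
from h import *
np.set_printoptions(precision=4,suppress=True)
k=cam("top");s=cam("scene")
t=lambda u,v:(u/3.4+165,v/3.4+150)
c=lambda u,v:(u/3.6+255,v/3.6+125)
P=[at_z(k,*t(*p),.113) for p in[(97,28),(360,73),(292,420),(22,372)]]
for i in range(4):print(P[i],np.linalg.norm(P[i]-P[i-1]))
Q=[at_z(s,*c(*p),.113) for p in[(757,265),(487,296),(398,54),(634,32)]]
for i in range(4):print("s",Q[i],np.linalg.norm(Q[i]-Q[i-1]))
fx=(P[0]+P[3]-P[1]-P[2]);cy=(P[3]+P[2]-P[0]-P[1])
print(np.arctan2(fx[1],fx[0]),np.arctan2(cy[1],cy[0]))
def tri(a,b):
    o1,d1=ray(k,*a);o2,d2=ray(s,*b)
    M=np.c_[d1,-d2];x=np.linalg.lstsq(M,o2-o1,rcond=None)[0]
    return (o1+d1*x[0]),(o2+d2*x[1])
print("pad",tri(t(717,229),c(60,222)),at_z(k,*t(717,229),.156),at_z(s,*c(60,222),.156))
print("ball",tri(t(389,330),c(347,135)),at_z(k,*t(389,330),.097),at_z(s,*c(347,135),.097))
print("pin", at_z(k,*t(460,168),.099),at_z(k,*t(448,218),.099))
C=np.mean(P,0);C[2]=0
a=np.arctan2(fx[1],fx[0]);X=np.array([np.cos(a),np.sin(a),0]);Y=np.array([-X[1],X[0],0])
f=lambda x,y,z:C+X*x+Y*y+[0,0,z]
print("C",C,a,"tab",f(-.139,.045,.097),"ballend",f(-.159,.045,.097),"pad",f(-.184-.200,-.055,.156), "pin",f(-.184,-.055,.094))
print("fcc top z.07",at_z(k,*t(572,408),.07),"gauge",at_z(k,*t(447,450),.009),"spanner",at_z(k,*t(680,180),.005),at_z(k,*t(555,162),.005))
for n in (t(717,229),t(389,330)):
  d=np.load("pics/top_d.npy");print(at_d(k,*n,d[int(round(n[1])),int(round(n[0]))]))
E
```

```text
[0.7323 0.3669 0.113 ] 0.2583146566523578
[0.6934 0.1717 0.113 ] 0.1990582392960294
[0.4404 0.2227 0.113 ] 0.25804087310404106
[0.4791 0.4179 0.113 ] 0.19899291522203805
s [0.7399 0.3655 0.113 ] 0.25604128803283305
s [0.7006 0.1775 0.113 ] 0.1920457857237714
s [0.4495 0.227  0.113 ] 0.25592318303889544
s [0.4897 0.4203 0.113 ] 0.19740295649407708
1.374727289875054 2.942738516981634
pad (array([ 0.5672, -0.0834,  0.1474]), array([ 0.5683, -0.0789,  0.1471])) [ 0.5662 -0.0825  0.156 ] [ 0.5767 -0.0803  0.156 ]
ball (array([0.5045, 0.1539, 0.0957]), array([0.5065, 0.1593, 0.0963])) [0.5044 0.1538 0.097 ] [0.5072 0.159  0.097 ]
pin [0.6229 0.0997 0.099 ] [0.5858 0.1091 0.099 ]
C [0.5863 0.2948 0.    ] 1.374727289875054 tab [0.5151 0.1672 0.097 ] ballend [0.5112 0.1476 0.097 ] pad [ 0.5654 -0.0926  0.156 ] pin [0.6044 0.1036 0.094 ]
fcc top z.07 [0.4452 0.0209 0.07  ] gauge [0.4159 0.1177 0.009 ] spanner [ 0.6241 -0.0706  0.005 ] [0.641  0.0283 0.005 ]
[ 0.5667 -0.0829  0.1514]
[0.5043 0.1536 0.0989]
```

```bash
python3 -m creep '[[[0,0,0],[0,0,0.122]],[[0,0,0],[0,0,0.122]],[[0,0,0],[0,0,0.122]],[[0,0,0],[0,0,0.122]],[[0,0,0],[0,0,0.122]],[[10,-38,0],[0,0,0]],[[10,-38,0],[0,0,0]],[[10,-38,0],[0,0,0]]]' 0
python3 -c "
from h import *
print(R.from_quat(robot.state()['tool_rot']).as_matrix().round(3),robot.state()['joint_positions'])"
```

```text
clock: 0.77
position: [0.2624, -0.3737, 0.2304]
tool_rot: [0.995, -0.099, -0.0, -0.001]
force: [0.6, 0.8, 0.4]
opening: 0.003
[[ 0.98  -0.198 -0.001]
 [-0.198 -0.98   0.001]
 [-0.001 -0.001 -1.   ]] [-1.03955793e+00 -1.42015622e-01  1.59057946e+00  1.18925556e-04
  1.69453520e+00  7.30085395e-01]
```

```bash
python3 -m creep '[[[11,-38,0],[0,0,0]],[[11,-38,0],[0,0,0]],[[11,-38,0],[0,0,0]],[[11,-38,0],[0,0,0]],[[11,-38,0],[0,0,0]],[[11,-38,0],[0,0,0]],[[11,-38,0],[0,0,0]],[[11,-38,0],[0,0,0]],[[11,-38,0],[0,0,0]],[[11,-38,0],[0,0,0]],[[11,-38,0],[0,0,0]],[[11,-38,0],[0,0,0]]]'
python3 -m creep '[[[11,-38,0],[0,0,0]],[[11,-38,0],[0,0,0]],[[11,-38,0],[0,0,0]],[[0,0,0],[0,0,0]],[[0,0,0],[0,0,0]]]'
python3 - <<'E'
from h import *
st=robot.state();print(st["position"])
for n in("wrist","top"):
    p,d=robot.snapshot(n);cv2.imwrite(f"pics/{n}1.png",p[:,:,::-1])
    np.save(f"pics/{n}1_d.npy",d)
np.save("pics/st1.npy",np.r_[st["position"],st["tool_rot"]])
crop("pics/top1.png","pics/top1a.png",165,150,395,300,3.4)
E
```

```text
clock: 1.77
position: [0.4815, 0.0484, 0.231]
tool_rot: [0.995, -0.098, -0.0, 0.0]
force: [0.2, -1.5, 0.2]
opening: -0.0
clock: 2.18
position: [0.5358, 0.1531, 0.2296]
tool_rot: [0.995, -0.097, -0.001, 0.001]
force: [0.4, -0.2, -0.2]
opening: 0.0
[0.53577487 0.15311833 0.2295625 ]
```

View pics/wrist1.png

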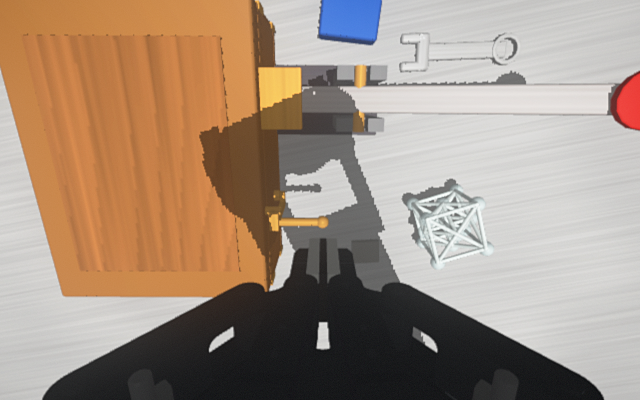

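View pics/top1a.png

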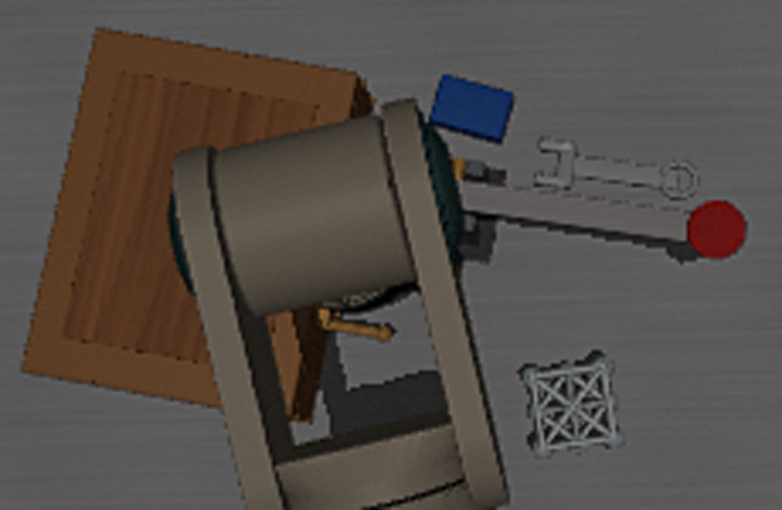

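```bash
python3 - <<'E'
from h import *
np.set_printoptions(precision=4,suppress=True)
a=np.load("pics/st1.npy");k=cam("wrist",dict(position=a[:3],tool_rot=a[3:]))
d=np.load("pics/wrist1_d.npy")
for n,u,v,z in(("ball",322,222,.097),("rodbase",280,222,.097),("lipcorner fr",301,129,.113),("lip rear",301,67,.113),("pad left edge",611,100,.15),("tip",323,242,a[2])):
    dd=d[v,u];print(n,at_z(k,u,v,z),at_d(k,u,v,dd))
print(proj(k,a[:3]))
E
```

```text
ball [0.5026 0.16   0.097 ] [0.5052 0.1595 0.1038]
rodbase [0.5104 0.1993 0.097 ] [0.5118 0.1984 0.1011]
lipcorner fr [0.5924 0.16   0.113 ] [0.5916 0.1611 0.0997]
lip rear [0.6386 0.15   0.113 ] [0.6514 0.1543 0.0073]
pad left edge [ 0.5726 -0.0568  0.15  ] [ 0.572  -0.0605  0.1458]
tip [0.5422 0.1516 0.2296] [0.5466 0.1508 0.2391]
[322.5803 253.8429]
```

```bash
python3 -m creep '[[[0,-10,30],[0,0,0]],[[0,0,35],[0,0,0]],[[0,0,35],[0,0,0]],[[0,0,30],[0,0,0]],[[0,0,20],[0,0,0]],[[0,0,0],[0,0,0]],[[0,0,0],[0,0,0]]]'
python3 - <<'E'
from h import *
st=robot.state();print(st["position"])
for n in("wrist","scene"):
    p,d=robot.snapshot(n);cv2.imwrite(f"pics/{n}2.png",p[:,:,::-1])
crop("pics/scene2.png","pics/scene2a.png",255,85,475,255,3.5)
E
```

```text
clock: 2.87
position: [0.5374, 0.1602, 0.0815]
tool_rot: [0.995, -0.099, -0.0, 0.0]
force: [0.2, -1.0, 1.8]
opening: 0.006
[0.53742723 0.16022777 0.08145666]
```

View pics/wrist2.png

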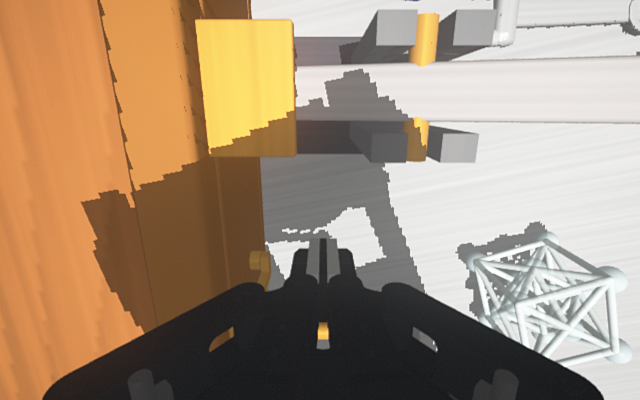

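View pics/scene2a.png

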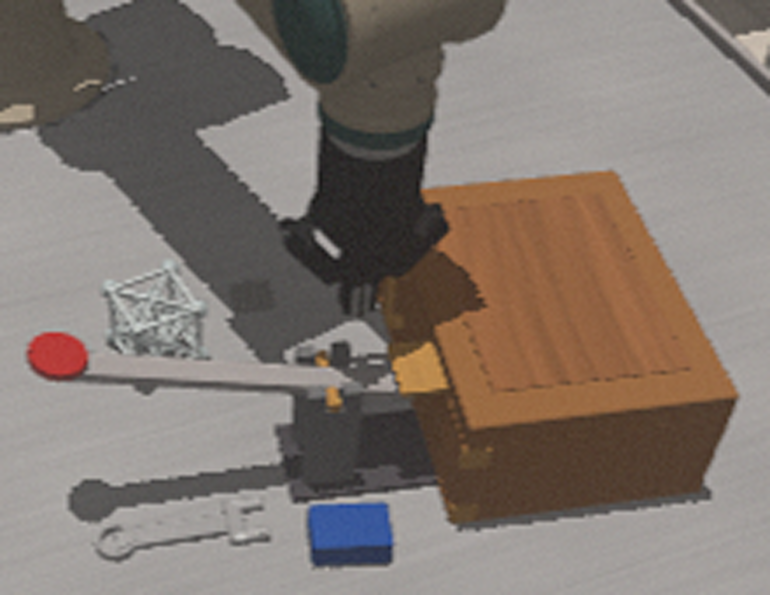

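```bash
python3 -m creep '[[[-4,5,5],[0,0,0]],[[-8,0,0],[0,0,0]],[[-6,0,0],[0,0,0]],[[-6,0,0],[0,0,0]],[[-6,0,0],[0,0,0]]]'
python3 -m creep '[[[-6,0,0],[0,0,0]],[[-6,0,0],[0,0,0]],[[-6,0,0],[0,0,0]],[[-6,0,0],[0,0,0]],[[0,0,0],[0,0,0]]]'
python3 - <<'E'
from h import *
st=robot.state();print(st["position"],st["force"])
for n in("wrist","scene"):
    p,d=robot.snapshot(n);cv2.imwrite(f"pics/{n}3.png",p[:,:,::-1])
crop("pics/scene3.png","pics/scene3a.png",255,85,475,255,3.5)
E
```

```text
clock: 3.38
position: [0.5068, 0.1626, 0.0767]
tool_rot: [0.995, -0.098, 0.0, -0.0]
force: [0.3, -0.8, -0.0]
opening: -0.0
clock: 3.8
position: [0.4829, 0.1674, 0.0762]
tool_rot: [0.995, -0.098, -0.0, 0.0]
force: [-0.9, 0.3, -0.7]
opening: 0.0
[0.48289633 0.16741749 0.07622663] [-0.89391328  0.25059786 -0.65585061]
```

View pics/wrist3.png

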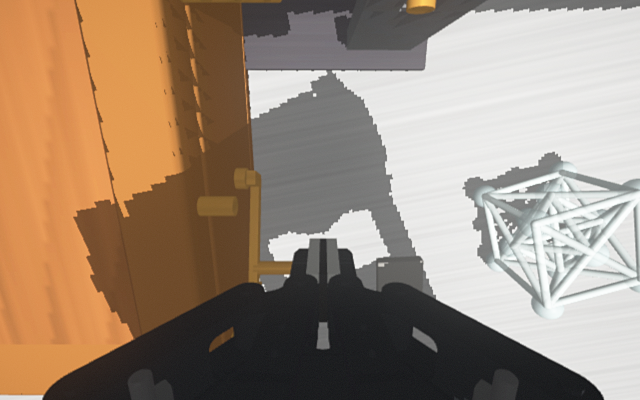

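View pics/scene3a.png

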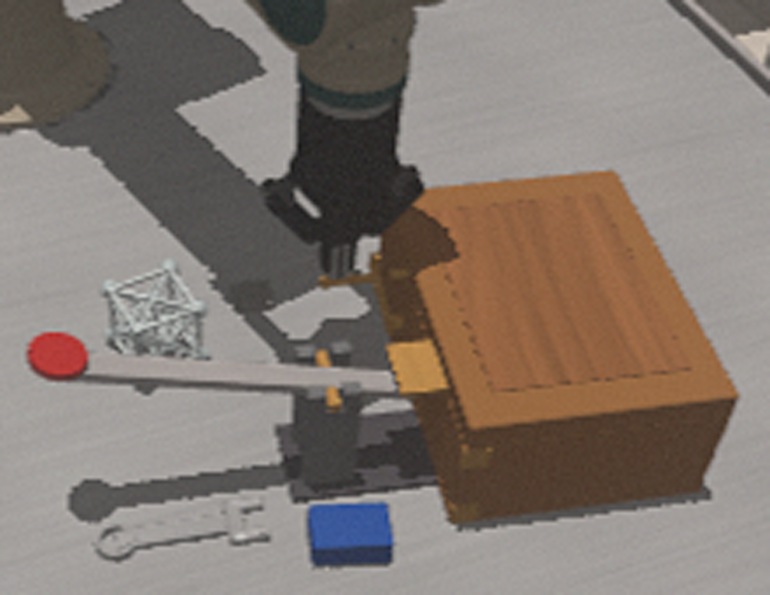

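```bash
python3 -m creep '[[[0,0,0],[0,0,0]],[[0,0,0],[0,0,0]],[[0,0,0],[0,0,0]]]'
python3 - <<'E'
from h import *
st=robot.state();print(st["position"],st["force"])
for n in("wrist","scene"):
    p,d=robot.snapshot(n);cv2.imwrite(f"pics/{n}4.png",p[:,:,::-1])
crop("pics/scene4.png","pics/scene4a.png",315,125,425,205,7)
E
```

```text
clock: 4.15
position: [0.4841, 0.167, 0.0763]
tool_rot: [0.995, -0.099, 0.0, 0.0]
force: [-1.0, 0.5, -0.3]
opening: -0.001
[0.48409592 0.16703381 0.07625589] [-1.04924319  0.48079861 -0.30827021]
```

View pics/wrist4.png

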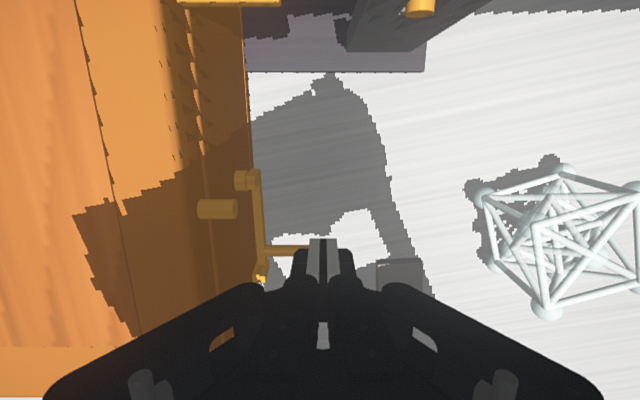

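View pics/scene4a.png

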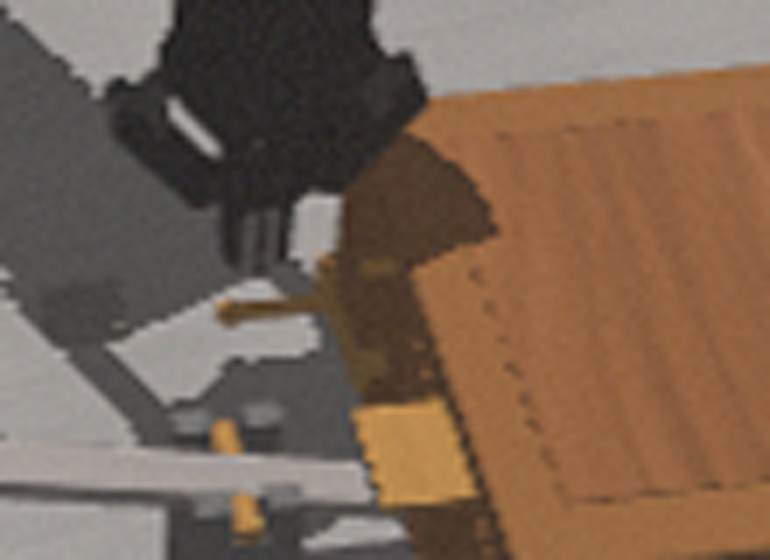

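```bash
python3 - <<'E'
from h import *
C=np.array([.5848,.2960,0]);a=1.3747;X=np.array([np.cos(a),np.sin(a),0]);Y=np.array([-X[1],X[0],0])
k=cam("scene");w=cam("wrist",robot.state())
for q in(0,.7,1,1.2,1.4,1.65):
    th=q+.19
    p=lambda x:C+X*x+Y*(.045+.053*np.sin(th))+[0,0,.045+.053*np.cos(th)]
    print(q,((proj(k,p(-.153))-[315,125])*7).round(),((proj(k,p(-.109))-[315,125])*7).round(),proj(w,p(-.153)).round(),proj(w,p(-.115)).round())
E
```

```text
0 [243. 254.] [351. 242.] [339. 237.] [250. 237.]
0.7 [225. 236.] [330. 225.] [336. 278.] [262. 278.]
1 [220. 248.] [323. 237.] [335. 277.] [268. 277.]
1.2 [217. 261.] [319. 250.] [334. 273.] [271. 273.]
1.4 [215. 278.] [317. 267.] [333. 265.] [274. 265.]
1.65 [215. 303.] [316. 292.] [333. 253.] [276. 253.]
```

```bash
python3 -m creep '[[[0,0,-41],[0,0,0]],[[0,0,-41],[0,0,0]],[[0,0,-41],[0,0,0]],[[0,0,-30],[0,0,0]],[[18.5,32.5,0],[0,0,0]],[[18.5,32.5,0],[0,0,0]],[[18.5,32.5,0],[0,0,0]],[[18.5,32.5,0],[0,0,0]],[[18.5,32.5,0],[0,0,0]],[[18.5,32.5,0],[0,0,0]],[[18.5,32.5,0],[0,0,0]],[[0,0,0],[0,0,0]]]'
python3 - <<'E'
from h import *
import time
robot.snapshot("top")
st=robot.state();print(st["position"],st["force"])
for n in("wrist","scene"):
    p,d=robot.snapshot(n);cv2.imwrite(f"pics/{n}5.png",p[:,:,::-1])
    if n=="wrist":
        k=cam("wrist",st);m=(p[:,:,0]>120)&(p[:,:,1]<70)&(p[:,:,2]<70);v,u=np.nonzero(m);print(u.min(),u.max(),v.min(),v.max(),u.mean(),v.mean(),at_z(k,u.mean(),v.mean(),.155),d[m].mean(), at_d(k,u.mean(),v.mean(),np.median(d[m])), proj(k,st["position"]))
crop("pics/scene5.png","pics/scene5a.png",240,85,460,250,3.5)
E
```

```text
clock: 5.25
position: [0.567, -0.0872, 0.2284]
tool_rot: [0.995, -0.101, -0.0, 0.001]
force: [-0.5, -0.1, 0.3]
opening: 0.002
[ 0.56655294 -0.08445161  0.22845502] [-0.71466008 -0.32141261 -0.4593638 ]
318 330 229 232 325.3636363636364 230.54545454545453 [ 0.54873014 -0.08300573  0.155     ] 0.2315262 [ 0.54977597 -0.08319213  0.15754789] [322.58166321 253.84201139]
```

View pics/wrist5.png

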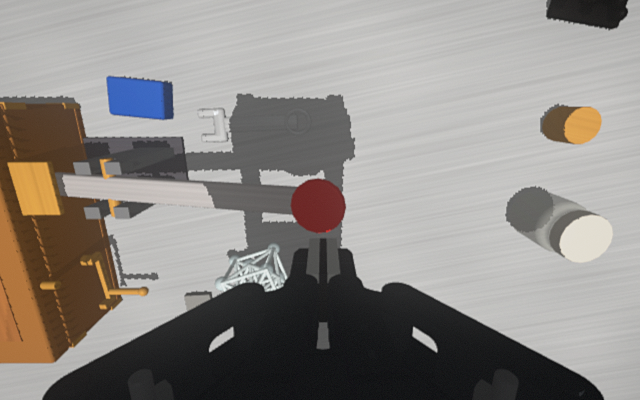

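View pics/scene5a.png

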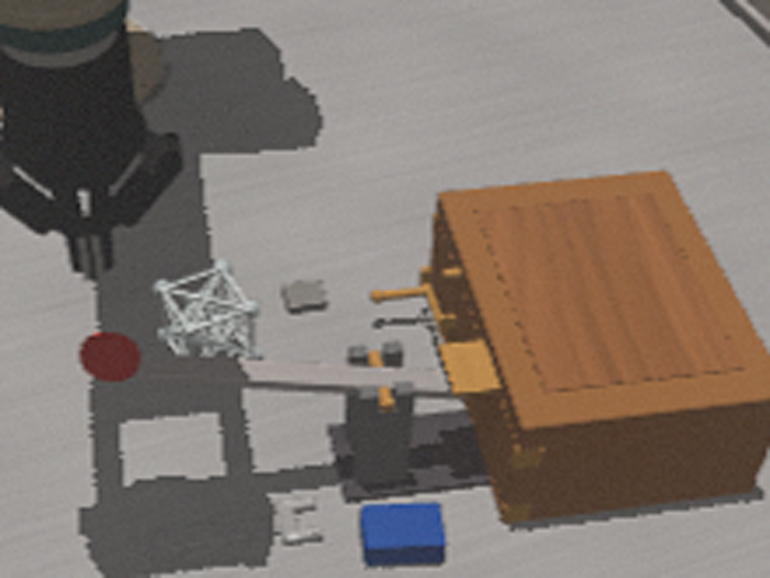

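```bash
python3 - <<'E'
from h import *
st=robot.state();k=cam("wrist",st);c=at_z(k,318,206,.155);M=R.from_quat(st["tool_rot"]).as_matrix()
print(st["position"],c,M.T@(c-st["position"])*1000, at_z(k,291,206,.155),at_z(k,345,206,.155),at_z(k,318,179,.155),at_z(k,318,233,.155))
E
```

```text
[ 0.56626604 -0.08140383  0.2289707 ] [ 0.56855509 -0.07837078  0.155     ] [ 1.69661158 -3.40182885 73.97061589] [ 0.57246209 -0.05875766  0.155     ] [ 0.56464804 -0.09798413  0.155     ] [ 0.58863354 -0.08246135  0.155     ] [ 0.54739377 -0.0740596   0.155     ]
```

```bash
python3 -m creep '[[[1,0,30],[0,0,0]],[[0,0,25],[0,0,0]],[[0,0,12],[0,0,0]],[[0,0,5],[0,0,0]],[[0,2,5],[0,0,0]],[[0,2,6],[0,0,0]],[[0,1,6],[0,0,0]],[[0,1,6],[0,0,0]],[[0,0,0],[0,0,0]]]'
python3 - <<'E'
from h import *
p,d=robot.snapshot("scene");cv2.imwrite("pics/scene6.png",p[:,:,::-1])
p,d=robot.snapshot("wrist");cv2.imwrite("pics/wrist6.png",p[:,:,::-1])
print(robot.state()["position"],robot.state()["force"])
crop("pics/scene6.png","pics/scene6a.png",240,85,460,250,3.5)
E
```

```text
clock: 6.15
position: [0.5662, -0.0879, 0.1339]
tool_rot: [0.995, -0.099, 0.0, 0.0]
force: [1.1, 1.0, 2.7]
opening: -0.002
[ 0.56644464 -0.08778476  0.13472709] [0.99987483 1.08958616 3.8926864 ]
```

View pics/scene6a.png

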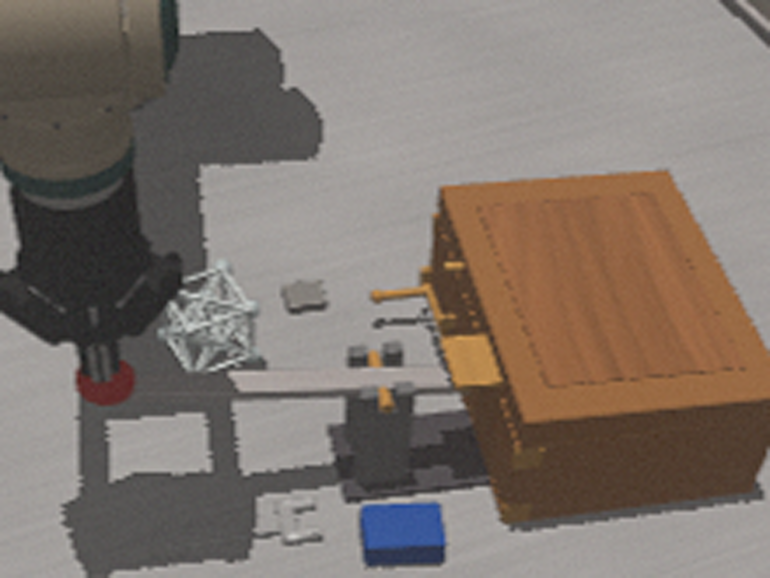

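View pics/wrist6.png

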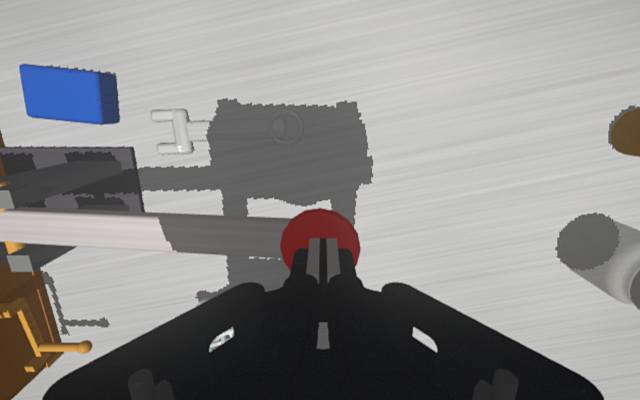

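```bash
python3 -m creep '[[[0,2,8],[0,0,0]],[[0,1,8],[0,0,0]],[[0,1,8],[0,0,0]],[[0,0.5,8],[0,0,0]],[[0,0,8],[0,0,0]],[[0,0,8],[0,0,0]],[[0,-0.5,8],[0,0,0]],[[0,-1,8],[0,0,0]],[[0,0,0],[0,0,0]]]'
python3 - <<'E'
from h import *
p,d=robot.snapshot("scene");cv2.imwrite("pics/scene7.png",p[:,:,::-1])
print(robot.state()["position"],robot.state()["force"])
crop("pics/scene7.png","pics/scene7a.png",240,85,460,250,3.5)
E
```

```text
clock: 7.0
position: [0.5645, -0.0908, 0.0681]
tool_rot: [0.995, -0.099, -0.001, 0.0]
force: [0.3, -2.1, 3.2]
opening: 0.002
[ 0.56468599 -0.09092237  0.06894085] [-1.20894986 -1.91810369  2.69625138]
```

View pics/scene7a.png

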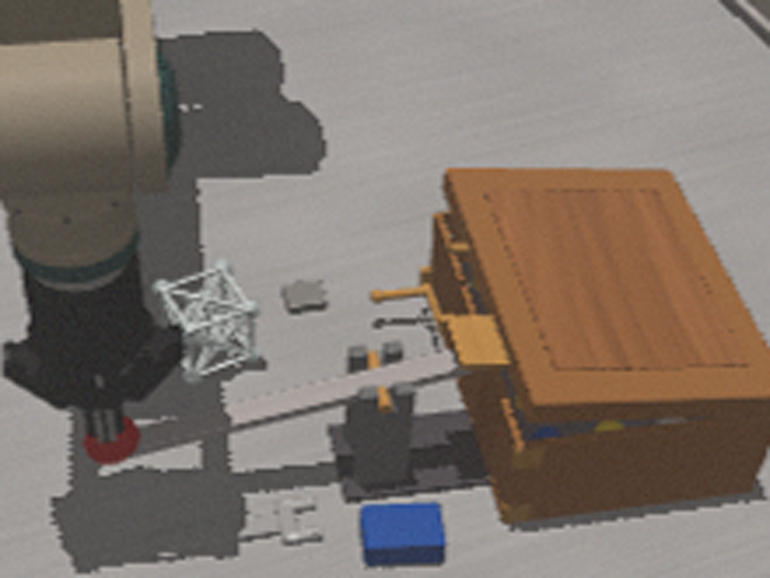

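```bash
python3 -m creep '[[[0,-1,7],[0,0,0]],[[0,-1,7],[0,0,0]],[[0,-1,6],[0,0,0]],[[0,-1,5],[0,0,0]],[[0,-0.5,3],[0,0,0]],[[0,0,0],[0,0,0]],[[0,0,0],[0,0,0]]]'
python3 - <<'E'
from h import *
for n in("scene","wrist","top"):
    p,d=robot.snapshot(n);cv2.imwrite(f"pics/{n}8.png",p[:,:,::-1]);np.save(f"pics/{n}8_d.npy",d)
print(robot.state()["position"],robot.state()["force"])
crop("pics/scene8.png","pics/scene8a.png",240,85,460,250,3.5)
crop("pics/top8.png","pics/top8a.png",165,140,395,300,3.4)
E
```

```text
clock: 7.63
position: [0.5662, -0.0859, 0.042]
tool_rot: [0.995, -0.098, -0.0, 0.0]
force: [-1.4, -1.2, 1.3]
opening: 0.003
[ 0.56624096 -0.08597662  0.04221324] [ 0.31731652 -0.54400032  2.1958771 ]
```

View pics/scene8a.png

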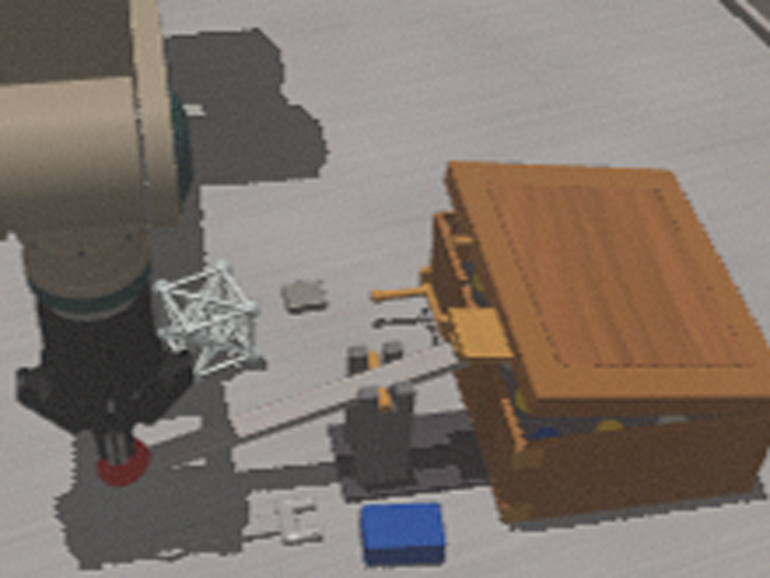

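View pics/wrist8.png

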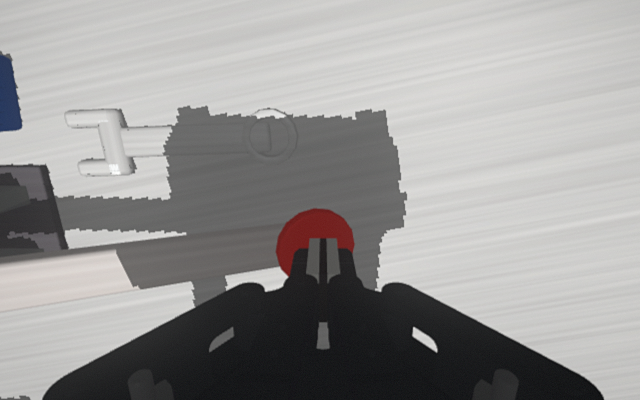

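View pics/top8a.png

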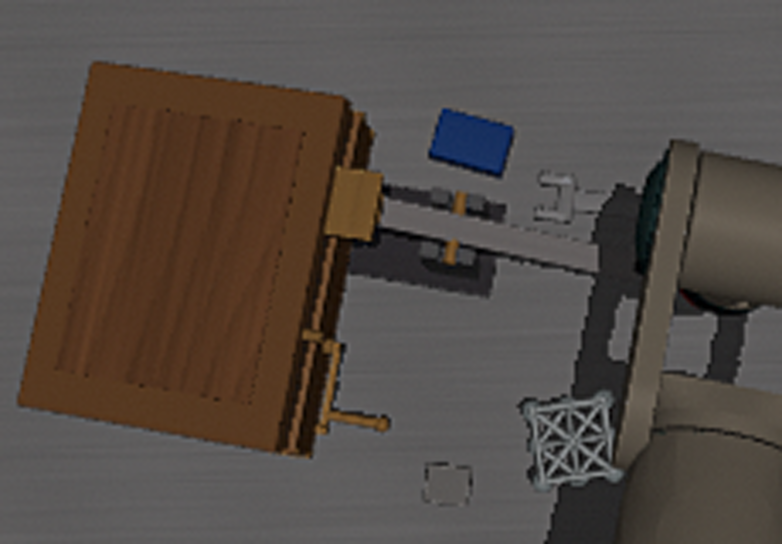

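```bash
python3 - <<'E'
from h import *
C=np.array([.5863,.2948,0]);a=1.3747;X=np.array([np.cos(a),np.sin(a),0]);Y=np.array([-X[1],X[0],0])
def fit(n,f,poly):
    k=cam(n);d=np.load(f);m=np.zeros(d.shape,np.uint8);cv2.fillPoly(m,[np.array(poly,np.int32)],1)
    v,u=np.nonzero((m>0)&(d>0));P=np.array([at_d(k,a_,b_,d[b_,a_]) for a_,b_ in zip(u,v)])-C
    A=np.c_[P@X,P@Y,np.ones(len(P))];s=np.linalg.lstsq(A,P[:,2],rcond=None)[0];print(n,f,s,"front z",s@[-.1,0,1],"angle",-np.arctan(s[0]))
t=lambda L:[(u/3.4+165,v/3.4+150) for u,v in L]
t8=lambda L:[(u/3.4+165,v/3.4+140) for u,v in L]
c=lambda L:[(u/3.6+255,v/3.6+125) for u,v in L]
c8=lambda L:[(u/3.5+240,v/3.5+85) for u,v in L]
fit("top","pics/top_d.npy",t([(105,40),(345,80),(285,405),(35,365)]))
fit("top","pics/top8_d.npy",t8([(105,75),(335,105),(275,440),(35,395)]))
fit("scene","pics/scene_d.npy",c([(740,260),(495,285),(410,64),(625,40)]))
fit("scene","pics/scene8_d.npy",c8([(755,355),(545,380),(460,175),(665,185)]))
w=cam("wrist",robot.state());print(at_z(w,315,247,.042))
E
```

```text
top pics/top_d.npy [0.00016453 0.00092738 0.11169216] front z 0.1116757059019114 angle -0.00016452759281861324
top pics/top8_d.npy [-0.16206215  0.00051435  0.12872465] front z 0.14493086498827815 angle 0.16066528813258527
scene pics/scene_d.npy [-7.84497029e-04  6.00667254e-05  1.12005054e-01] front z 0.11208350325371433 angle 0.0007844968683995982
scene pics/scene8_d.npy [-0.16261651 -0.00021962  0.12927323] front z 0.14553488551599167 angle 0.16120541045104628
[ 0.57066053 -0.08291425  0.042     ]
```

```bash
python3 -m creep '[[[1,-0.5,3],[0,0,0]],[[0,-0.5,3],[0,0,0]],[[0,0,1],[0,0,0]],[[0,0,0],[0,0,0]],[[0,0,0],[0,0,0]],[[0,0,0],[0,0,0]],[[0,0,0],[0,0,0]],[[0,0,0],[0,0,0]],[[0,0,0],[0,0,0]]]'
python3 -m creep '[[[0,0,0],[0,0,0]],[[0,0,0],[0,0,0]],[[0,0,0],[0,0,0]],[[0,0,0],[0,0,0]],[[0,0,0],[0,0,0]],[[0,0,0],[0,0,0]]]'
python3 - <<'E'
from h import *
C=np.array([.5863,.2948,0]);a=1.3747;X=np.array([np.cos(a),np.sin(a),0]);Y=np.array([-X[1],X[0],0])
for i in range(2):
    p,d=robot.snapshot("scene");cv2.imwrite(f"pics/scene9_{i}.png",p[:,:,::-1])
    k=cam("scene");m=np.zeros(d.shape,np.uint8);cv2.fillPoly(m,[np.array([(u/3.5+240,v/3.5+85) for u,v in [(755,350),(545,375),(460,175),(665,185)]],np.int32)],1)
    v,u=np.nonzero((m>0)&(d>0));P=np.array([at_d(k,a_,b_,d[b_,a_]) for a_,b_ in zip(u,v)])-C
    s=np.linalg.lstsq(np.c_[P@X,P@Y,np.ones(len(P))],P[:,2],rcond=None)[0];print(-np.arctan(s[0]),s)
p,d=robot.snapshot("wrist");cv2.imwrite("pics/wrist9.png",p[:,:,::-1])
st=robot.state();print(st["clock"],st["position"],st["force"],abs(st["dq"]).max())
crop("pics/scene9_1.png","pics/scene9a.png",240,85,460,250,3.5)
E
```

```text
clock: 8.53
position: [0.5677, -0.0852, 0.0354]
tool_rot: [0.995, -0.098, 0.0, -0.0]
force: [0.6, 0.5, 4.4]
opening: 0.001
clock: 9.03
position: [0.5676, -0.0852, 0.0353]
tool_rot: [0.995, -0.098, 0.0, 0.0]
force: [1.0, 0.9, 4.1]
opening: 0.002
0.168094241704582 [-0.16969555 -0.00131756  0.13010172]
0.16838506234103215 [-0.16999476 -0.00059543  0.13009061]
9.1833 [ 0.56764524 -0.08518608  0.0353331 ] [0.89522376 1.8428761  3.86860262] 0.002098016011461896
```

View pics/scene9a.png

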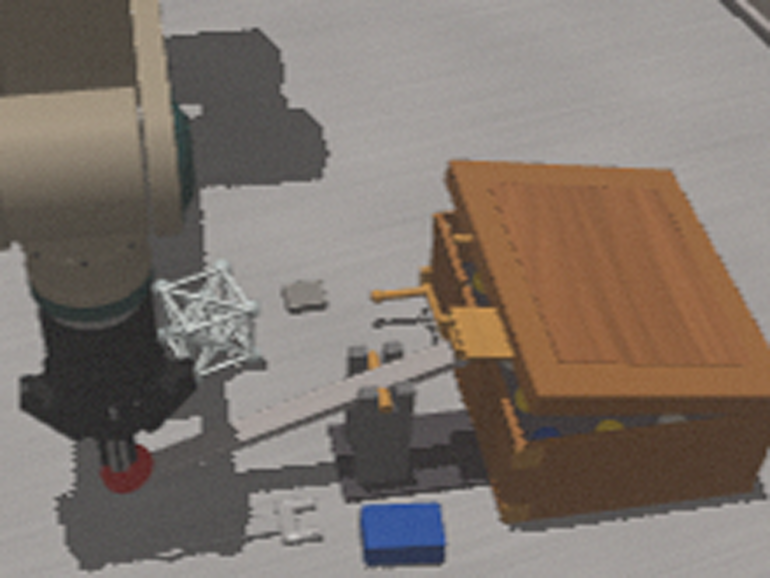

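View pics/wrist9.png

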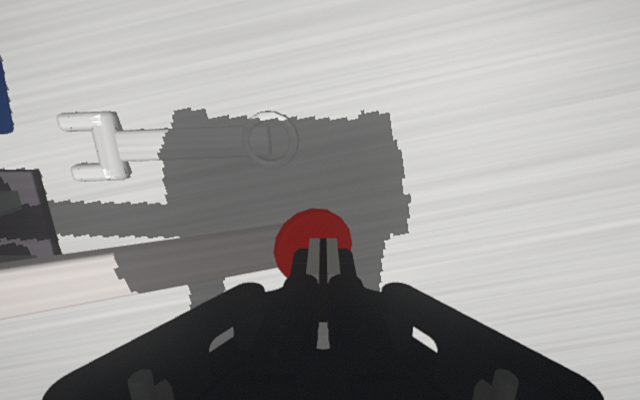

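```bash
python3 -c "
from workcell import robot
print(robot.close_job())"
```

```text
the job is handed in; nothing more can be done
None
```

The job is done and handed in at about 9.2 s. The hook catch is off its pin, and the arm is still pressing the red pad and holding the lid open.

- **Hook:** I pushed the finger tab towards case +y with the shut fingertips. The pictures show the hook fully down; the tab sits where it should at about 1.65 rad, to within about 10 mm.
- **Lid:** I pressed the pad down along its arc to a fingertip height of 35 mm. Plane fits to the depth images from the scene camera give a lid angle of 0.168 rad, about 33.5 mm open at the front. Two fits in a row agreed to 0.0003 rad, and the fingertip position did not change over half a second.
- **Pressing force:** The fingertip was pushing on the pad with about 4 N at the end. The highest force I read at any point was about 4 N.
- **Everything else:** In the last pictures the lever's pin sits in its stand notches. I saw no sign that the other items near the case had moved. The jar, brass weight and ebony model were not in those last close-ups, but the arm stayed well away from them. My moves kept clear of the lid.

**Disagreement between cameras:** The scene camera placed points about 3–10 mm further out in x than the top and wrist cameras. I steered by the top and wrist values.

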